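# Clip a syringe into the hand drive and run its plunger to the band

## Task

Take the syringe off its rest and press it down into the two spring clips of the hand-driven syringe drive until it snaps fully home, flange in the forked block and plunger towards the pusher. Then turn the drive's knob a little at a time until the pusher comes up against the plunger and moves it on so that the front edge of the black seal stands on the wide black band round the barrel; do not run past the band, because the pusher cannot pull the plunger back. Leave the glassware and the jar round about where they stand.

Things in the scene. Friction and masses are not known exactly. Their poses are not given: they have to be found in the camera images.
- syringe: clear plastic syringe, lying level: barrel 22 mm in diameter and 110 mm long, then a 15 mm nozzle; a round flange 34 mm in diameter and 3 mm thick at the barrel's open end; white plunger rod sticking out behind the flange. Origin on the barrel's axis at the flange's front face; x runs along the axis to the nozzle. 40 to 85 g
- barrel_mid (a point): on the barrel's axis, 54 mm ahead of the syringe's origin: the place to grasp it across, free of rest and clips for 25 mm to either side along the barrel
- mark (a point): on the barrel's axis at the middle of the wide black band, 2.5 mm wide, printed all round the barrel 76 mm ahead of the syringe's origin (thin short lines on one side of the barrel are ordinary graduations); axes as the syringe's
- seal_edge (a point): on the axis at the front edge of the black rubber seal, 11 mm long, at the plunger's front end inside the barrel; it starts 10 to 16 mm short of the band
- thumb_end (a point): rear face of the plunger's thumb disc (24 mm in diameter, 3 mm thick), 109 mm behind the seal's front edge
- plunger (a joint): travel of the plunger towards the nozzle, m; seal edge = 60 mm ahead of the syringe's origin + this value. About 2.5 N of friction; stays where it is left
- rest: fixed grey plastic stand, two notched plates 68 mm apart on a 110 x 44 mm foot 7 mm thick; holds the barrel's axis level 45 mm above the bench along its x. Notches are open at the top. Origin under the middle, below barrel_mid
- drive: fixed syringe drive: grey bed 230 x 130 mm, top 15 mm above the bench; origin under its middle. x: along the bed, the way the pusher advances and the nozzle must point; z up. Nothing on it but the knob is higher than 71 mm
- cradle (a point): where the syringe's origin lies when home, barrel axis 52 mm above the bench; axes as the drive's. Two sprung steel clips 10 mm wide grip the barrel 16 and 92 mm ahead of it; mouths flared, open at the top; they touch with the axis 16 mm above home, and 10 to 20 N downward snaps it in. The flange drops between forked plates 7 mm apart, flared at the top, 2 mm play either way
- pusher (a joint): travel of the pusher along the drive's x, m; a rack on it is driven by the knob
- pusher_face (a point): middle of the pusher's white pad that meets the thumb disc, on the line of the barrel's axis; axes as the drive's. It starts 5 to 20 mm behind the thumb disc of the syringe when home, and only pushes
- knob (a joint): turn of the knob, rad; counter-clockwise seen from above is positive and advances the pusher 6 mm per rad (range -0.3 to 6). Light friction, stays where it is left; 3 to 6 rad are needed in all
- knob_grip (a point): on the upright axis of the black fluted hand knob, 37 mm in diameter and 24 mm high (its top 106 mm above the bench), 97 mm above the bench: the height to grip it at. Below it is a slimmer neck 19 mm thick, so fingertips may stand down to 75 mm above the bench all round
- beaker: glass beaker with spout, 68 mm wide, 82 mm high, loose bystander; origin under its middle
- flask: glass conical flask, 78 mm wide, 125 mm high, loose bystander; origin under its middle
- jar: round white reagent jar with black cap, 64 mm wide, 125 mm high, loose bystander; origin under its middle

How it is judged:
By the outcome, as a careful person would: the job done as asked, in the order asked, and still so for the second after the job is handed in, with the robot touching nothing.
It also fails if it takes over 67 s, if anything falls off the work surface, if the arm or the gripper's body presses on something with over 40 N, if the wrist force passes 120 N, or if a joint passes its speed limit or range.

## Robot

A 6-joint arm with a two-finger parallel gripper is mounted at the origin on the work surface; the furniture and walls round the work are solid. World frame = base frame: x ahead of the robot, y to its left, z up, the work surface at z = 0. Lengths are in mm, angles in rad, forces in N, time in s.
With the tool pointing down it reaches from about 275 to 1000 mm from the base axis. Payload 8.4 kg.
Tool frame: the origin (TCP) lies midway between the tips of the shut fingers; the grasp point (between the pads) lies 19 mm behind it; z points along the fingers, y is the line along which they close (so a half turn about z gives the same grasp; the last joint's range is limited). The gripper opens to 85 mm and grips with 20 to 120 N. Pads are 22 mm wide; open, the fingers measure 114 mm over their backs; the gripper's body (76 mm by 85 mm) begins 54 mm behind the grasp point. The pads swing forward as they close: fully open they stand 13 mm farther back than shut.
Start: joints at [1.251, 0.353, 1.633, -0, 1.155, -0.002], TCP at [195.297, 593.706, 211.181] pointing down, gripper open.
Joint ranges: [-2.63, 2.63], [-0.92, 2.1], [0.06, 2.66], [-1.3, 4.44], [0, 2.69], [-3.02, 3.02]. Speed limits (rad/s): [2.22, 2.22, 2.79, 3.14, 3.14, 3.14].

## Interface

Orientations are given as [roll, pitch, yaw] about the fixed x, y, z axes, in that order (R = Rz(yaw) Ry(pitch) Rx(roll)).
In Python, from rig import r gives the robot as it stands.
- The arm moves only by the tool servo_tool, never from a script. Its argument "deltas" is a list of rows, each an object of numbers: "x", "y", "z": the shift along the world's x, y, z in mm; "rx", "ry", "rz": the turn, a rotation vector about the world's x, y, z in rad; "gripper": the gripper's target within -1 to 1 (fully open at 1, half-way at 0, shut at -1). A call has 1 to 10 rows; each row is the pose to reach, as a shift and turn from the pose commanded when the call began; what a row does not reach only later rows make up. A row lasts 1/10 s, in which the tool goes at most 50 mm and 8.59 degrees, less where a joint would pass 70% of its speed; a pose out of reach is approached as far as the arm can. A call with a gripper value outside its range is refused whole. The fingers move at their own pace and stop on an object; "newtons" is the grip in N (left out, the last holds). Time passes only in rows, so rows that repeat a pose let the fingers close. It gives the time, the measured TCP pose, the force, the opening and the grip force at its end, in the units of the state.
- r.sense(): the state, without advancing time (a new reading comes with each control period).
- r.grab_frame(name): name is "side" or "top"; returns the picture (420x560x3 uint8, blue, green, red); there is no depth.
- r.camera_params(name): a dict with "mtx" (3x3 intrinsics, pixels), "D" ([k1, k2, p1, p2, k3] as OpenCV has them; the pictures are not rectified), "eye" and "orientation" of the camera in the world. Camera axes: x right, y down, z forward; pixel columns grow to the right and rows downward; lengths in mm; the calibration is good to about 2 mm. A picture is of the moment at which its call begins. camera_params takes no time and is no camera call.
- r.sign_off(): hands the job in; it is judged then, once.
Trained networks look in the newest picture that a camera, given by its name, has taken for a name from the list of things; names that differ only in an ending like _2 or _b are one class to them, and where a whole thing is asked for, a point or a joint stands for the part that bears it (a point fixed in the world has none). Each returns a list of dicts, best first, with "conf" (0 to 1); they miss things now and then, are a little off and sometimes report something else, mostly with a low value. They report only what shows in the picture. A call takes as long as a camera call.
- r.recognise(name, camera): "box" ([left, top, width, height] in pixels, round what is visible of it).
The state is a dict: "clock": time; "qpos": joint angles; "qvel": joint speeds; "joint_efforts": joint torques, N m; "eef_pos": TCP position; "tcp_rot": TCP orientation; "contact_force": force on the tool from outside, world axes, zero at the start; "wrist_torque": the same for the moment, N m; "opening": opening from 0.0 (shut) to 1.0 (fully open); "grasp_force": force on a finger pad.
Only numpy, scipy, OpenCV 4.12 (cv2) and the standard library are available. Lean on these libraries where they do the work, as an engineer would, in place of code of your own. Each camera call takes 0.05 s, during which the arm holds its last target. There are 200 camera calls.

## Working session

There is one attempt and no reset: what is moved stays moved. The work goes in short steps, Python scripts to look and compute and a tool call to move; the robot and the scene stay as the last step left them, time stands still between calls to the robot, and variables do not carry over. Pictures are saved under pics/ and viewed, at most 11 in all, crops included, and the job is handed in when it is done.

Besides the shell and the picture viewer there is one more tool, called after "Request:" as a command line: name --argument value ..., lists and objects as JSON in quotes. servo_tool: Moves the arm, as the interface text tells. Its arguments: {"type":"object","properties":{"deltas":{"type":"array","items":{"type":"object","properties":{"x":{"type":"number"},"y":{"type":"number"},"z":{"type":"number"},"rx":{"type":"number"},"ry":{"type":"number"},"rz":{"type":"number"},"gripper":{"type":"number"}}}},"newtons":{"type":"number"}},"required":["deltas"]}

```bash
mkdir -p pics; python3 - <<'E'
from rig import r
import cv2
for n in("side","top"):
    cv2.imwrite(f"pics/{n}0.png",r.grab_frame(n))
    p=r.camera_params(n);print(n,p)
    for t in("syringe","drive","rest","knob_grip","mark","pusher_face","seal_edge","thumb_end","beaker","flask","jar"):
        print(t,[(round(d["conf"],2),[round(v) for v in d["box"]]) for d in r.recognise(t,n)[:2]])
print(r.sense())
E
```

```text
side {'mtx': array([[466.39066634,   0.        , 285.35757033],
       [  0.        , 466.39066634, 211.18067733],
       [  0.        ,   0.        ,   1.        ]]), 'D': array([-0.13800805,  0.        ,  0.        ,  0.        ,  0.        ]), 'eye': array([196.43556015, 350.70265078, 814.04725562]), 'orientation': array([-2.52988448,  0.01257505, -2.5344318 ])}
syringe [(0.88, [307, 177, 70, 27])]
drive [(0.62, [164, 226, 129, 122])]
rest [(0.73, [163, 225, 131, 123]), (0.59, [304, 185, 59, 27])]
knob_grip [(0.7, [245, 251, 26, 22])]
mark [(0.6, [303, 172, 74, 30])]
pusher_face [(0.71, [240, 229, 37, 35]), (0.58, [305, 174, 71, 29])]
seal_edge [(0.46, [164, 226, 132, 121])]
thumb_end []
beaker [(0.83, [228, 152, 37, 42])]
flask [(0.98, [177, 180, 40, 61]), (0.72, [306, 175, 53, 38])]
jar [(0.97, [271, 104, 30, 54])]
top {'mtx': array([[387.78344226,   0.        , 275.57717308],
       [  0.        , 387.78344226, 208.04382928],
       [  0.        ,   0.        ,   1.        ]]), 'D': array([-0.04169089,  0.        ,  0.        ,  0.        ,  0.        ]), 'eye': array([378.1017
[... 545 characters left out ...]
 'qpos': array([ 1.25058140e+00,  3.52996053e-01,  1.63338534e+00,  1.31959530e-05,
        1.15520188e+00, -2.41840340e-03]), 'qvel': array([-2.26786563e-03, -2.56630705e-04, -6.98086188e-04, -9.35335307e-04,
        4.18152324e-04, -7.71895849e-05]), 'joint_efforts': array([ 2.68645999e-03, -6.05202913e+01, -3.42434442e+01,  1.10107874e-04,
        1.19625944e-03,  3.53046062e-05]), 'eef_pos': array([195.30653607, 593.7119704 , 211.18971768]), 'tcp_rot': array([ 3.14158325e+00, -1.20499997e-05,  2.82379081e+00]), 'contact_force': array([-0.43658864,  0.00222213,  0.18699248]), 'wrist_torque': array([-0.01024264,  0.01065683,  0.00721338]), 'grasp_force': 0.0, 'opening': 0.9996134543927108}
```

```bash
python3 - <<'E'
import cv2
a=cv2.imread("pics/side0.png")[95:350,155:390];b=cv2.imread("pics/top0.png")[130:300,160:400]
cv2.imwrite("pics/s1.png",cv2.resize(a,None,fx=2.35,fy=2.35,interpolation=cv2.INTER_CUBIC))
cv2.imwrite("pics/t1.png",cv2.resize(b,None,fx=3.3,fy=3.3,interpolation=cv2.INTER_CUBIC))
E
```

```text
(no output)
```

View pics/s1.png

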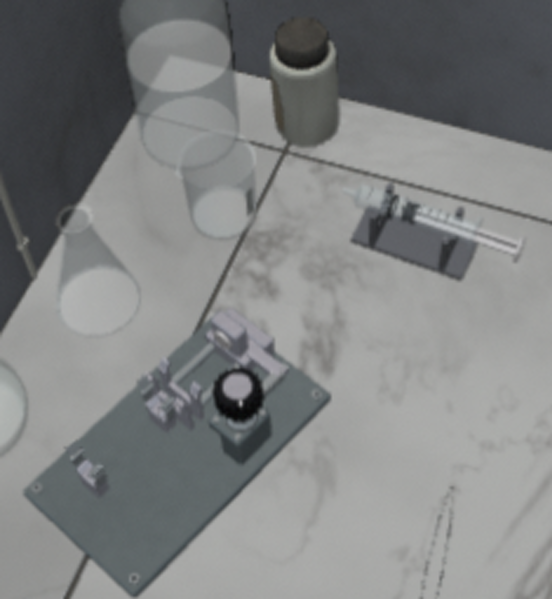

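View pics/t1.png

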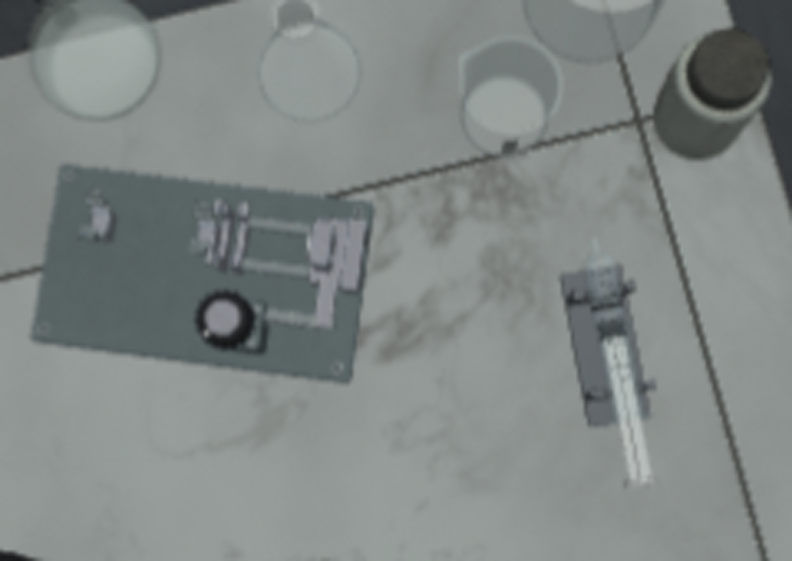

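```bash
python3 - <<'E'
import cv2,numpy as np
S=cv2.imread("pics/side0.png");T=cv2.imread("pics/top0.png")
def c(im,x,y,w,h,f,n=None):
    a=cv2.resize(im[y:y+h,x:x+w],None,fx=f,fy=f,interpolation=cv2.INTER_CUBIC)
    a=cv2.convertScaleAbs(a,alpha=1.5,beta=-40)
    if n: cv2.imwrite(n,a)
    return a
c(T,165,175,110,75,7,"pics/t2.png")
c(S,160,222,140,115,5,"pics/s2.png")
a=c(S,296,168,90,46,8);b=c(T,318,194,46,90,6)
m=np.zeros((600,800,3),np.uint8);m[:368,:720]=a
# top: rotated so image-left = original top
b=cv2.rotate(cv2.resize(b,None,fx=1,fy=1),cv2.ROTATE_90_COUNTERCLOCKWISE)  # (276 x 540)->h276,w540
b=b[:230];m[370:600,:540]=b
cv2.imwrite("pics/m2.png",m)
E
```

```text
(no output)
```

View pics/t2.png

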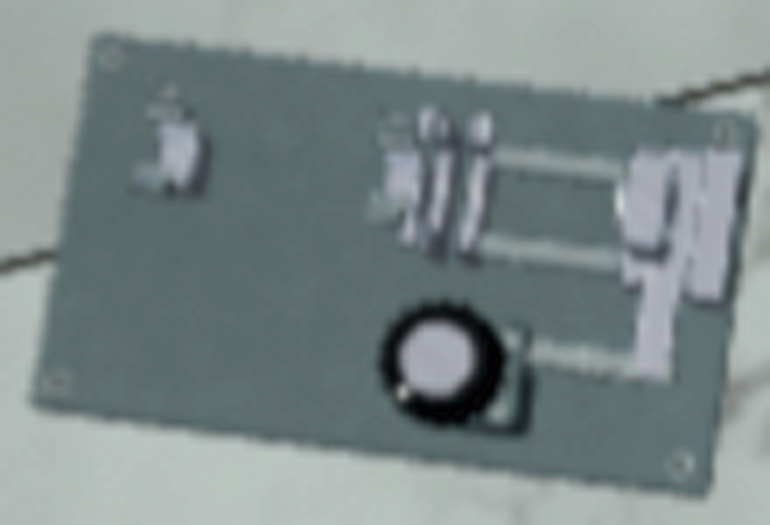

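View pics/s2.png

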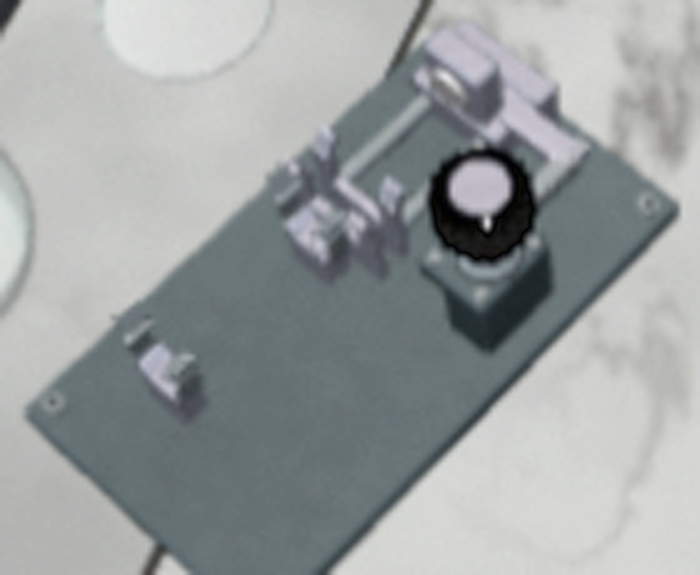

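View pics/m2.png

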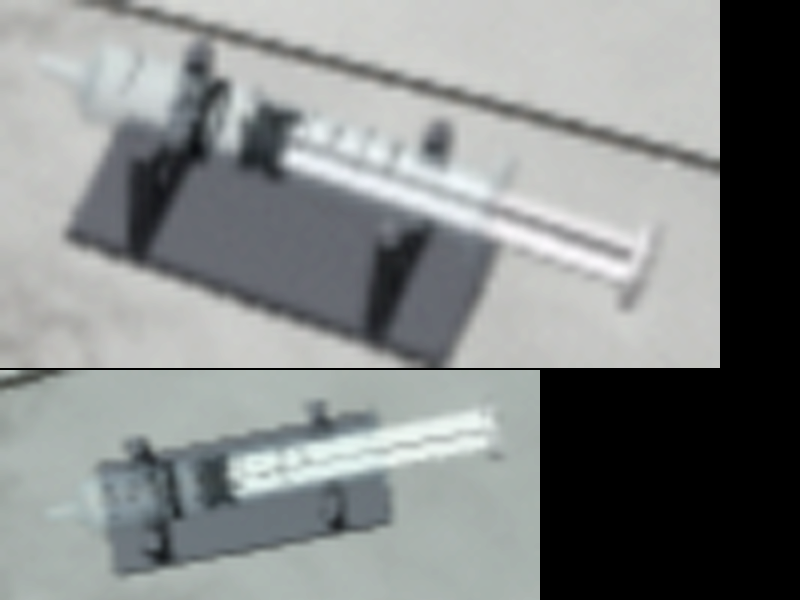

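```bash
cat > h.py <<'E'
import numpy as np,cv2
from scipy.spatial.transform import Rotation as Ro
from scipy.optimize import least_squares
from rig import r
C={n:r.camera_params(n) for n in("side","top")}
def proj(n,P):
    p=C[n];R=Ro.from_euler("xyz",p["orientation"]).as_matrix().T
    return cv2.projectPoints(np.array(P,float).reshape(-1,3),cv2.Rodrigues(R)[0],-R@p["eye"],p["mtx"],p["D"])[0][:,0]
def ray(n,uv):
    p=C[n];R=Ro.from_euler("xyz",p["orientation"]).as_matrix()
    q=cv2.undistortPoints(np.array(uv,float).reshape(1,1,2),p["mtx"],p["D"])[0,0]
    return p["eye"],R@np.array([*q,1])
def atz(n,uv,z):
    e,d=ray(n,uv);return e+d*(z-e[2])/d[2]
def tri(a,b):  # side px, top px
    (e1,d1),(e2,d2)=ray("side",a),ray("top",b)
    s=np.linalg.lstsq(np.c_[d1,-d2],e2-e1,rcond=None)[0]
    p,q=e1+s[0]*d1,e2+s[1]*d2
    return (p+q)/2,np.linalg.norm(p-q)
def px(u,f,o): return (np.array(u,float)+.5)/f-.5+np.array(o)
def f2(x,y,w): return np.array([x,y])
E
cat > a.py <<'E'
from h import *
t=lambda u,v:px((u,v),7,(165,175)); s=lambda u,v:px((u,v),5,(160,222)); s1=lambda u,v:px((u,v),2.35,(155,95))
sm=lambda u,v:px((u,v),8,(296,168))
def tm(u,v):
    a=px((u,0),6,(194,0))[0]; b=(275-(v-370)+.5)/6-.5+318
    return np.array([b,a])
np.set_printoptions(precision=1,suppress=True)
# bed: TL(+x,+y world) etc. in drive coords: x=world+y -> left ; y drive = world -x -> image down
obs=[("top",t(92,36),115,-65),("top",t(755,116),-115,-65),("top",t(708,497),-115,65),("top",t(33,405),115,65),
("side",s(27,410),115,-65),("side",s(680,210),-115,65),("side",s1(135,595),115,65)]
def W(p,x,y,z): c,q=np.cos(p[2]),np.sin(p[2]); return [p[0]+c*x-q*y,p[1]+q*x+c*y,z]
def res(p,ns=("top","side")): return np.concatenate([proj(n,W(p,x,y,15))[0]-uv for n,uv,x,y in obs if n in ns])
for ns in(("top",),("side",),("top","side")):
    o=least_squares(res,[450,100,1.6],args=(ns,),loss="soft_l1",x_scale=[1,1,.01]);print(ns,o.x[:2],o.x[2].round(3),o.fun)
p=o.x
def D(P): c,q=np.cos(p[2]),np.sin(p[2]); d=np.array(P)[:2]-p[:2]; return np.array([c*d[0]+q*d[1],-q*d[0]+c*d[1]])
for nm,a,b,z in(("knobtop",s(480,188),t(436,358),106),("clipF",s(158,348),t(159,142),65),("clipN",s(312,207),t(391,170),65),("fork",s(355,185),t(457,187),65)):
    P,g=tri(a,b);print(nm,P,g,D(P),D(atz("top",b,z)),D(atz("side",a,z)))
print("syringe")
for nm,a,b in(("tip",sm(40,60),tm(50,512)),("front",sm(90,88),tm(85,503)),("band",sm(213,115),tm(172,490)),("sealf",sm(243,135),tm(200,482)),("thumb",sm(643,265),tm(492,432))):
    P,g=tri(a,b);print(nm,P,g,atz("top",b,45)[:2],atz("side",a,45)[:2])
for n,z in(("jar",0),("beaker",0),("flask",0)):pass
E
python3 a.py
```

```text
('top',) [514.5  87. ] 1.461 [ 0.  -0.4  0.7 -0.3  0.1  0.1 -0.9  0.7]
('side',) [513.7  90.1] 1.455 [-0.9 -0.2  1.6 -1.  -0.2  0.8]
('top', 'side') [514.4  88.6] 1.459 [-0.5 -0.5  0.1 -0.2 -0.7  0.2 -1.6  0.5 -0.6 -0.7  1.6 -2.   0.4 -0. ]
knobtop [472.7  58.5 101.8] 1.5171097666218696 [-34.5  38.2] [-35.7  39.2] [-32.7  39.3]
clipF [546.4 158.3  56.3] 1.2233397999813145 [ 72.9 -24. ] [ 70.  -22.1] [ 74.9 -20.4]
clipN [537.6  82.1  56.6] 0.19664381122881414 [ -3.8 -23.8] [ -5.4 -22.4] [ -1.3 -19.6]
fork [534.2  62.1  47.1] 0.1401092176385435 [-24.1 -22.6] [-27.2 -19.6] [-18.3 -14.1]
syringe
tip [ 539.4 -186.4   40.1] 3.8508330425272512 [ 536.7 -186.5] [ 539.  -182.3]
front [ 526.8 -191.    32.4] 2.7545452207999404 [ 523.4 -189.8] [ 522.8 -181.8]
band [ 491.5 -194.5   42.3] 1.144265261404655 [ 490.6 -194.4] [ 491.  -192.4]
sealf [ 482.7 -197.9   36.3] 3.1968922608950288 [ 480.2 -197.2] [ 480.9 -191.2]
thumb [ 373.6 -214.8   43.1] 0.9598596159256096 [ 373.2 -214.6] [ 373.6 -213.1]
```

Request:
servo_tool --deltas '[{"x":16,"y":-47,"rz":-0.145},{"x":32,"y":-94,"rz":-0.29},{"x":48,"y":-141,"rz":-0.435},{"x":64,"y":-188,"rz":-0.58},{"x":80,"y":-235,"rz":-0.725},{"x":96,"y":-282,"rz":-0.87},{"x":112,"y":-329,"rz":-1.015},{"x":128,"y":-376,"rz":-1.16},{"x":144,"y":-423,"rz":-1.305},{"x":160,"y":-470,"rz":-1.45}]'

```text
invalid input
```

Request:
servo_tool --deltas '[{"x":16,"y":-47,"z":0,"rx":0,"ry":0,"rz":-0.145,"gripper":1},{"x":32,"y":-94,"z":0,"rx":0,"ry":0,"rz":-0.29,"gripper":1},{"x":48,"y":-141,"z":0,"rx":0,"ry":0,"rz":-0.435,"gripper":1},{"x":64,"y":-188,"z":0,"rx":0,"ry":0,"rz":-0.58,"gripper":1},{"x":80,"y":-235,"z":0,"rx":0,"ry":0,"rz":-0.725,"gripper":1},{"x":96,"y":-282,"z":0,"rx":0,"ry":0,"rz":-0.87,"gripper":1},{"x":112,"y":-329,"z":0,"rx":0,"ry":0,"rz":-1.015,"gripper":1},{"x":128,"y":-376,"z":0,"rx":0,"ry":0,"rz":-1.16,"gripper":1},{"x":144,"y":-423,"z":0,"rx":0,"ry":0,"rz":-1.305,"gripper":1},{"x":160,"y":-470,"z":0,"rx":0,"ry":0,"rz":-1.45,"gripper":1}]'

```text
clock: 2.2
eef_pos: [355.7, 122.0, 211.6]
tcp_rot: [3.14, -0.001, 1.368]
contact_force: [0.9, 1.2, 0.0]
opening: 1.0
grasp_force: 0.0
```

Request:
servo_tool --deltas '[{"x":16,"y":-46,"z":0,"rx":0,"ry":0,"rz":-0.145,"gripper":1},{"x":32,"y":-92,"z":0,"rx":0,"ry":0,"rz":-0.29,"gripper":1},{"x":48,"y":-138,"z":0,"rx":0,"ry":0,"rz":-0.435,"gripper":1},{"x":64,"y":-184,"z":0,"rx":0,"ry":0,"rz":-0.58,"gripper":1},{"x":80,"y":-230,"z":0,"rx":0,"ry":0,"rz":-0.725,"gripper":1},{"x":96,"y":-276,"z":-20,"rx":0,"ry":0,"rz":-0.87,"gripper":1},{"x":110,"y":-315,"z":-50,"rx":0,"ry":0,"rz":-1.015,"gripper":1},{"x":114,"y":-322,"z":-90,"rx":0,"ry":0,"rz":-1.15,"gripper":1},{"x":114,"y":-322,"z":-120,"rx":0,"ry":0,"rz":-1.2,"gripper":1},{"x":114,"y":-322,"z":-120,"rx":0,"ry":0,"rz":-1.2,"gripper":1}]'

```text
clock: 3.2
eef_pos: [466.4, -197.6, 87.7]
tcp_rot: [-3.138, 0.006, 0.172]
contact_force: [-1.0, 0.4, 0.1]
opening: 1.0
grasp_force: 0.0
```

```bash
python3 - <<'E'
from h import *
s=r.sense();print(s["eef_pos"],s["tcp_rot"],s["qpos"])
S=r.grab_frame("side");T=r.grab_frame("top");cv2.imwrite("pics/S3.png",S);cv2.imwrite("pics/T3.png",T)
P=s["eef_pos"];yaw=s["tcp_rot"][2];yv=np.array([np.sin(yaw),-np.cos(yaw),0])
pts=[P,P+yv*42.5+[0,0,13],P-yv*42.5+[0,0,13]]
print(proj("side",pts),proj("top",pts))
z=lambda im,x,y:cv2.resize(im[y:y+75,x:x+100],None,fx=5,fy=5,interpolation=cv2.INTER_CUBIC)
m=np.vstack([z(S,290,150)[:300],z(T,300,190)[:300]])
cv2.imwrite("pics/m3.png",m)
E
```

```text
[ 466.42290215 -197.63879919   87.66977595] [-3.13764658  0.00602743  0.17215776] [-4.03777404e-01  3.36303664e-01  1.98473307e+00  3.65137297e-05
  8.27760117e-01  9.94848259e-01]
[[334.92940931 172.4408624 ]
 [342.91357821 153.86970445]
 [327.48890401 183.43115159]] [[347.99255994 231.0486255 ]
 [369.02668254 227.23541341]
 [328.87311102 233.55681216]]
```

View pics/m3.png

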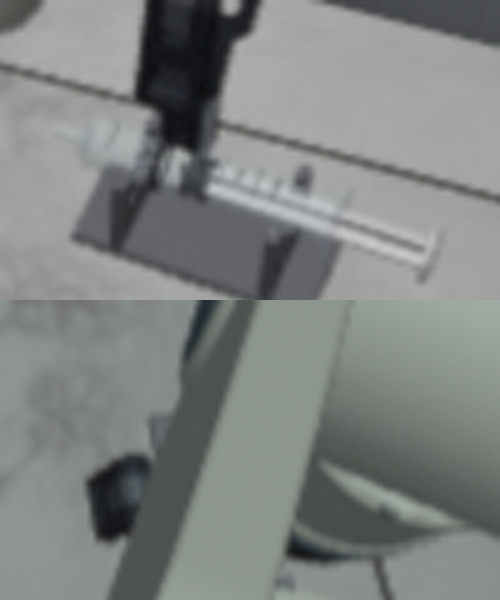

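Request:
servo_tool --deltas '[{"x":0,"y":0,"z":-30,"rx":0,"ry":0,"rz":0,"gripper":1},{"x":0,"y":0,"z":-55,"rx":0,"ry":0,"rz":0,"gripper":1},{"x":0,"y":0,"z":-64,"rx":0,"ry":0,"rz":0,"gripper":0.2},{"x":0,"y":0,"z":-64,"rx":0,"ry":0,"rz":0,"gripper":-1},{"x":0,"y":0,"z":-64,"rx":0,"ry":0,"rz":0,"gripper":-1},{"x":0,"y":0,"z":-64,"rx":0,"ry":0,"rz":0,"gripper":-1},{"x":0,"y":0,"z":-64,"rx":0,"ry":0,"rz":0,"gripper":-1},{"x":0,"y":0,"z":-64,"rx":0,"ry":0,"rz":0,"gripper":-1}]' --newtons 60

```text
clock: 4.1
eef_pos: [469.9, -197.0, 28.8]
tcp_rot: [-3.14, -0.001, 0.173]
contact_force: [-1.1, 12.4, 14.7]
opening: 0.184
grasp_force: 56.5
```

```bash
python3 - <<'E'
from rig import r
s=r.sense();print(s["eef_pos"],s["tcp_rot"],s["opening"],s["grasp_force"],s["contact_force"])
E
```

```text
[ 469.92570169 -196.99014789   28.79042067] [-3.13998629e+00 -1.42228452e-03  1.72723305e-01] 0.18420967400920849 56.53566598892212 [-1.09051174 12.38213905 14.70882804]
```

Request:
servo_tool --deltas '[{"x":0,"y":0,"z":10,"rx":0,"ry":0,"rz":0,"gripper":-1},{"x":0,"y":0,"z":30,"rx":0,"ry":0,"rz":0,"gripper":-1},{"x":0,"y":0,"z":60,"rx":0,"ry":0,"rz":0,"gripper":-1},{"x":0,"y":0,"z":90,"rx":0,"ry":0,"rz":0,"gripper":-1},{"x":0,"y":0,"z":120,"rx":0,"ry":0,"rz":0,"gripper":-1},{"x":0,"y":0,"z":120,"rx":0,"ry":0,"rz":0,"gripper":-1},{"x":0,"y":0,"z":120,"rx":0,"ry":0,"rz":0,"gripper":-1}]'

```text
clock: 4.8
eef_pos: [469.8, -198.7, 148.4]
tcp_rot: [3.14, -0.002, 0.174]
contact_force: [-0.1, -0.8, -0.6]
opening: 0.188
grasp_force: 53.8
```

```bash
python3 - <<'E'
from h import *
s=r.sense();print(s["eef_pos"],s["tcp_rot"],s["contact_force"],s["wrist_torque"])
S=r.grab_frame("side");cv2.imwrite("pics/S4.png",S)
cv2.imwrite("pics/m4.png",cv2.resize(S[110:210,270:390],None,fx=6,fy=6,interpolation=cv2.INTER_CUBIC))
E
```

```text
[ 469.81089694 -198.66792675  148.42639821] [ 3.14005064e+00 -2.07781899e-03  1.73850685e-01] [-0.09580883 -0.77429828 -0.57259922] [ 0.08538079 -0.03506435 -0.0296861 ]
```

View pics/m4.png

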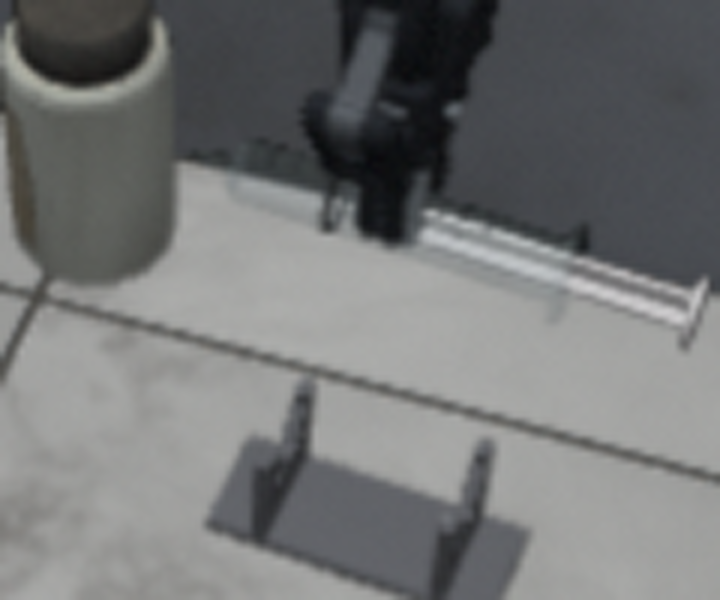

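```bash
python3 - <<'E'
from h import *
T=np.array([469.8,-198.7]);a=np.array([np.cos(.174),np.sin(.174)]);n=np.array([-a[1],a[0]])
for nm,u in(("band",(335,208)),("flange",(569,277)),("thumb",(698,313)),("bar front",(236,172))):
    for z in (160,165):
        d=atz("side",px(u,6,(270,110)),z)[:2]-T;print(nm,z,d@a,d@n)
E
```

```text
band 160 21.74023196039805 2.1667295618628764
band 165 20.242920442351167 6.6485600539044505
flange 160 -55.921917252773525 -0.9130346676909001
flange 165 -56.82552435155708 3.592339721241204
thumb 160 -97.42108696516446 -3.547796694412169
thumb 165 -98.00744504748849 0.9777196797061689
bar front 160 56.668474945915484 0.599278402205242
bar front 165 54.904147224638265 5.093091599977978
```

Request:
servo_tool --deltas '[{"x":8,"y":36,"z":0,"rx":0,"ry":0,"rz":0.143,"gripper":-1},{"x":16,"y":72,"z":0,"rx":0,"ry":0,"rz":0.286,"gripper":-1},{"x":24,"y":108,"z":0,"rx":0,"ry":0,"rz":0.429,"gripper":-1},{"x":32,"y":144,"z":0,"rx":0,"ry":0,"rz":0.572,"gripper":-1},{"x":40,"y":180,"z":0,"rx":0,"ry":0,"rz":0.715,"gripper":-1},{"x":48,"y":216,"z":0,"rx":0,"ry":0,"rz":0.858,"gripper":-1},{"x":56,"y":252,"z":0,"rx":0,"ry":0,"rz":1.0,"gripper":-1},{"x":64,"y":288,"z":0,"rx":0,"ry":0,"rz":1.143,"gripper":-1},{"x":71,"y":320,"z":0,"rx":0,"ry":0,"rz":1.285,"gripper":-1},{"x":71,"y":320,"z":-20,"rx":0,"ry":0,"rz":1.285,"gripper":-1}]'

```text
clock: 5.85
eef_pos: [542.3, 125.4, 127.8]
tcp_rot: [3.138, -0.002, 1.466]
contact_force: [0.3, -0.2, -1.0]
opening: 0.186
grasp_force: 53.9
```

Request:
servo_tool --deltas '[{"x":0,"y":0,"z":-20,"rx":0,"ry":0,"rz":0,"gripper":-1},{"x":0,"y":0,"z":-40,"rx":0,"ry":0,"rz":0,"gripper":-1},{"x":0,"y":0,"z":-54,"rx":0,"ry":0,"rz":0,"gripper":-1},{"x":0,"y":0,"z":-54,"rx":0,"ry":0,"rz":0,"gripper":-1},{"x":0,"y":0,"z":-54,"rx":0,"ry":0,"rz":0,"gripper":-1},{"x":0,"y":0,"z":-54,"rx":0,"ry":0,"rz":0,"gripper":-1}]'

```text
clock: 6.45
eef_pos: [540.9, 121.7, 73.9]
tcp_rot: [3.141, -0.0, 1.459]
contact_force: [-0.5, 0.2, -1.5]
opening: 0.185
grasp_force: 53.9
```

```bash
python3 - <<'E'
from h import *
s=r.sense();print(s["eef_pos"],s["tcp_rot"],s["contact_force"],s["wrist_torque"],s["qpos"][5])
S=r.grab_frame("side");cv2.imwrite("pics/S5.png",S);T=r.grab_frame("top");cv2.imwrite("pics/T5.png",T)
a=cv2.resize(S[205:325,160:285],None,fx=4,fy=5,interpolation=cv2.INTER_CUBIC)
a=cv2.resize(S[205:325,160:290],None,fx=5,fy=5,interpolation=cv2.INTER_CUBIC)
cv2.imwrite("pics/m5.png",cv2.convertScaleAbs(a,alpha=1.5,beta=-40))
E
```

```text
[540.89975308 121.74105523  73.90620073] [ 3.14056854e+00 -3.59324766e-04  1.45864396e+00] [-0.45393589  0.23017429 -1.50720332] [ 0.00229138  0.02794372 -0.01723883] 0.3308181560696388
```

View pics/m5.png

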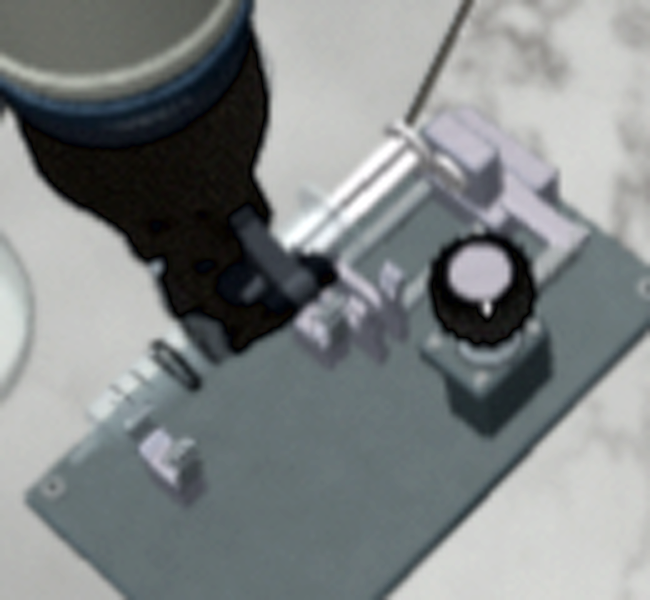

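```bash
python3 - <<'E'
from h import *
p=[513.7,90.1,1.459]
c,q=np.cos(p[2]),np.sin(p[2])
def D(P): d=np.array(P)[:2]-p[:2]; return np.array([c*d[0]+q*d[1],-q*d[0]+c*d[1]]).round(1)
for nm,u,zs in(("band",(178,365),(88,91)),("thumb",(413,151),(88,91)),("flange",(318,218),(88,91)),("pad",(450,172),(52,)),("knob",(480,271),(106,)),
  ("clipF",(158,430),(61,)),("clipN",(312,290),(61,)),("plateN1",(335,245),(65,)),("forkmid",(357,270),(67,)),("hole1",(54,486),(15,))):
    print(nm,[D(atz("side",px(u,5,(160,205)),z)) for z in zs])
E
```

```text
band [array([ 55.6, -24.1]), array([ 56.3, -22.5])]
thumb [array([-61.9, -23.2]), array([-60.7, -21.7])]
flange [array([-18.7, -29.4]), array([-17.7, -27.8])]
pad [array([-78.5, -24. ])]
knob [array([-34.7,  37.8])]
clipF [array([ 71.8, -24.1])]
clipN [array([ -4.6, -23. ])]
plateN1 [array([-22.4, -28.1])]
forkmid [array([-19.6, -13.5])]
hole1 [array([104.5, -59.1])]
```

Request:
servo_tool --deltas '[{"x":0,"y":0,"z":-10,"rx":0,"ry":0,"rz":0,"gripper":-1},{"x":0,"y":0,"z":-18,"rx":0,"ry":0,"rz":0,"gripper":-1},{"x":0,"y":0,"z":-22,"rx":0,"ry":0,"rz":0,"gripper":-1},{"x":0,"y":0,"z":-25,"rx":0,"ry":0,"rz":0,"gripper":-1},{"x":0,"y":0,"z":-27,"rx":0,"ry":0,"rz":0,"gripper":-1},{"x":0,"y":0,"z":-27,"rx":0,"ry":0,"rz":0,"gripper":-1}]' --newtons 80

```text
clock: 7.15
eef_pos: [540.9, 122.0, 46.4]
tcp_rot: [3.141, -0.001, 1.459]
contact_force: [0.1, 1.4, 4.5]
opening: 0.171
grasp_force: 73.4
```

Request:
servo_tool --deltas '[{"x":0,"y":0,"z":-3,"rx":0,"ry":0,"rz":0,"gripper":-1},{"x":0,"y":0,"z":-5,"rx":0,"ry":0,"rz":0,"gripper":-1},{"x":0,"y":0,"z":-7,"rx":0,"ry":0,"rz":0,"gripper":-1},{"x":0,"y":0,"z":-9,"rx":0,"ry":0,"rz":0,"gripper":-1},{"x":0,"y":0,"z":-9,"rx":0,"ry":0,"rz":0,"gripper":-1}]'

```text
clock: 7.65
eef_pos: [540.5, 121.7, 36.5]
tcp_rot: [3.141, 0.0, 1.459]
contact_force: [5.0, -0.7, -8.3]
opening: 0.17
grasp_force: 69.8
```

Request:
servo_tool --deltas '[{"x":0,"y":0,"z":-1,"rx":0,"ry":0,"rz":0,"gripper":-1},{"x":0,"y":0,"z":-3,"rx":0,"ry":0,"rz":0,"gripper":-1},{"x":0,"y":0,"z":-4,"rx":0,"ry":0,"rz":0,"gripper":-1},{"x":0,"y":0,"z":-5,"rx":0,"ry":0,"rz":0,"gripper":-1},{"x":0,"y":0,"z":-5,"rx":0,"ry":0,"rz":0,"gripper":-1}]'

```text
clock: 8.15
eef_pos: [541.1, 121.7, 35.7]
tcp_rot: [3.14, -0.0, 1.459]
contact_force: [-9.7, -3.5, 41.6]
opening: 0.167
grasp_force: 86.6
```

Request:
servo_tool --deltas '[{"x":0,"y":0,"z":3,"rx":0,"ry":0,"rz":0,"gripper":-1},{"x":0,"y":0,"z":3,"rx":0,"ry":0,"rz":0,"gripper":-0.4},{"x":0,"y":0,"z":3,"rx":0,"ry":0,"rz":0,"gripper":0},{"x":0,"y":0,"z":3,"rx":0,"ry":0,"rz":0,"gripper":0.3},{"x":0,"y":0,"z":3,"rx":0,"ry":0,"rz":0,"gripper":0.3},{"x":0,"y":0,"z":30,"rx":0,"ry":0,"rz":0,"gripper":0.3},{"x":0,"y":0,"z":65,"rx":0,"ry":0,"rz":0,"gripper":0.6},{"x":0,"y":0,"z":110,"rx":0,"ry":0,"rz":0,"gripper":1},{"x":0,"y":0,"z":140,"rx":0,"ry":0,"rz":0,"gripper":1}]' --newtons 60

```text
clock: 9.05
eef_pos: [540.8, 121.9, 174.6]
tcp_rot: [3.14, -0.001, 1.459]
contact_force: [0.2, -0.1, 0.9]
opening: 0.996
grasp_force: 0.0
```

Request:
servo_tool --deltas '[{"x":-12,"y":-10,"z":0,"rx":0,"ry":0,"rz":-0.145,"gripper":1},{"x":-30,"y":-26,"z":0,"rx":0,"ry":0,"rz":-0.29,"gripper":1},{"x":-50,"y":-45,"z":0,"rx":0,"ry":0,"rz":-0.435,"gripper":1},{"x":-69,"y":-62,"z":0,"rx":0,"ry":0,"rz":-0.58,"gripper":1},{"x":-69,"y":-62,"z":0,"rx":0,"ry":0,"rz":-0.725,"gripper":1},{"x":-69,"y":-62,"z":0,"rx":0,"ry":0,"rz":-0.87,"gripper":1},{"x":-69,"y":-62,"z":0,"rx":0,"ry":0,"rz":-1.015,"gripper":1},{"x":-69,"y":-62,"z":0,"rx":0,"ry":0,"rz":-1.16,"gripper":1},{"x":-69,"y":-62,"z":0,"rx":0,"ry":0,"rz":-1.3,"gripper":1}]'

```text
clock: 9.95
eef_pos: [471.0, 59.7, 172.0]
tcp_rot: [-3.142, 0.001, 0.153]
contact_force: [0.3, 0.2, 0.6]
opening: 1.002
grasp_force: 0.0
```

Request:
servo_tool --deltas '[{"x":0,"y":0,"z":0,"rx":0,"ry":0,"rz":-0.145,"gripper":1},{"x":0,"y":0,"z":0,"rx":0,"ry":0,"rz":-0.29,"gripper":1},{"x":0,"y":0,"z":0,"rx":0,"ry":0,"rz":-0.435,"gripper":1},{"x":0,"y":0,"z":0,"rx":0,"ry":0,"rz":-0.58,"gripper":1},{"x":0,"y":0,"z":0,"rx":0,"ry":0,"rz":-0.725,"gripper":1},{"x":0,"y":0,"z":0,"rx":0,"ry":0,"rz":-0.87,"gripper":1},{"x":0,"y":0,"z":0,"rx":0,"ry":0,"rz":-1.015,"gripper":1},{"x":0,"y":0,"z":0,"rx":0,"ry":0,"rz":-1.16,"gripper":1},{"x":0,"y":0,"z":0,"rx":0,"ry":0,"rz":-1.26,"gripper":1},{"x":0,"y":0,"z":0,"rx":0,"ry":0,"rz":-1.26,"gripper":1}]'

```text
clock: 10.95
eef_pos: [471.0, 59.7, 171.9]
tcp_rot: [3.141, 0.0, -1.102]
contact_force: [0.1, 0.3, 0.2]
opening: 1.001
grasp_force: 0.0
```

```bash
python3 - <<'E'
from h import *
s=r.sense();print(s["eef_pos"],s["tcp_rot"],s["qpos"])
S=r.grab_frame("side");cv2.imwrite("pics/S6.png",S);T=r.grab_frame("top");cv2.imwrite("pics/T6.png",T)
a=cv2.resize(S[225:325,165:295],None,fx=6,fy=6,interpolation=cv2.INTER_CUBIC)
cv2.imwrite("pics/m6.png",cv2.convertScaleAbs(a,alpha=1.5,beta=-40))
E
```

```text
[471.046269    59.69628361 171.92764194] [ 3.14097226e+00  2.15133584e-04 -1.10248168e+00] [ 1.22905936e-01  1.65306837e-01  1.98498291e+00 -9.10932991e-06
  9.91959491e-01  2.79618886e+00]
```

View pics/m6.png

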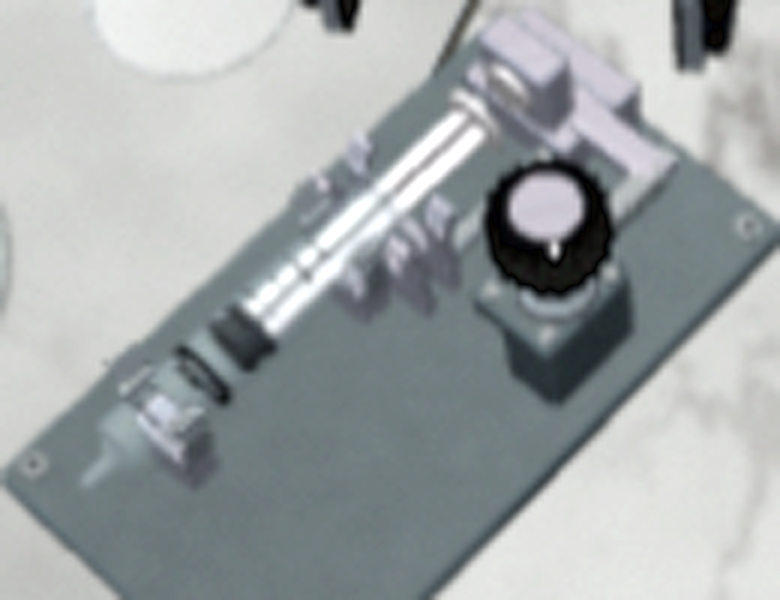

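Request:
servo_tool --deltas '[{"x":0.5,"y":0,"z":-45,"rx":0,"ry":0,"rz":0,"gripper":1},{"x":0.5,"y":0,"z":-80,"rx":0,"ry":0,"rz":0,"gripper":1},{"x":0.5,"y":0,"z":-94,"rx":0,"ry":0,"rz":0,"gripper":1},{"x":0.5,"y":0,"z":-94,"rx":0,"ry":0,"rz":0,"gripper":0},{"x":0.5,"y":0,"z":-94,"rx":0,"ry":0,"rz":0,"gripper":-1},{"x":0.5,"y":0,"z":-94,"rx":0,"ry":0,"rz":0,"gripper":-1},{"x":0.5,"y":0,"z":-94,"rx":0,"ry":0,"rz":0,"gripper":-1},{"x":0.5,"y":0,"z":-94,"rx":0,"ry":0,"rz":0,"gripper":-1}]' --newtons 40

```text
clock: 11.85
eef_pos: [471.4, 59.3, 79.4]
tcp_rot: [3.141, -0.0, -1.1]
contact_force: [-5.1, -3.0, 7.7]
opening: 0.405
grasp_force: 39.0
```

```bash
cat > prof.py <<'E'
from h import *
def prof(img):
    # side view: pixel line from seal to band centre, sampled in syringe mm (0 = cradle origin guess)
    c,q=np.cos(1.459),np.sin(1.459);org=np.array([534.0,68.3]) # side camera's own frame
    xs=np.arange(40,95,.25);g=cv2.cvtColor(img,cv2.COLOR_BGR2GRAY).astype(np.float32);acc=0
    for off in np.arange(-5,5.1,1):
        P=np.c_[org[0]+c*xs-q*off,org[1]+q*xs+c*off,np.full(len(xs),57.)]
        uv=proj("side",P).astype(np.float32)
        acc=acc+cv2.remap(g,uv[:,:1],uv[:,1:],cv2.INTER_CUBIC)[:,0]
    return xs,acc/11
if __name__=="__main__":
    import sys
    img=cv2.imread(sys.argv[1]) if len(sys.argv)>1 else r.grab_frame("side")
    xs,v=prof(img); print([(x,int(y)) for x,y in zip(xs[::4],v[::4])])
E
python3 prof.py pics/S6.png
```

```text
[(np.float64(40.0), 183), (np.float64(41.0), 182), (np.float64(42.0), 184), (np.float64(43.0), 188), (np.float64(44.0), 190), (np.float64(45.0), 190), (np.float64(46.0), 189), (np.float64(47.0), 185), (np.float64(48.0), 179), (np.float64(49.0), 178), (np.float64(50.0), 181), (np.float64(51.0), 182), (np.float64(52.0), 172), (np.float64(53.0), 146), (np.float64(54.0), 113), (np.float64(55.0), 84), (np.float64(56.0), 69), (np.float64(57.0), 66), (np.float64(58.0), 69), (np.float64(59.0), 72), (np.float64(60.0), 74), (np.float64(61.0), 75), (np.float64(62.0), 73), (np.float64(63.0), 68), (np.float64(64.0), 63), (np.float64(65.0), 62), (np.float64(66.0), 70), (np.float64(67.0), 88), (np.float64(68.0), 109), (np.float64(69.0), 125), (np.float64(70.0), 133), (np.float64(71.0), 135), (np.float64(72.0), 131), (np.float64(73.0), 115), (np.float64(74.0), 86), (np.float64(75.0), 69), (np.float64(76.0), 79), (np.float64(77.0), 92), (np.float64(78.0), 92), (np.float64(79.0), 83), (np.float64(80.0), 81), (np.float64(81.0), 95), (np.float64(82.0), 116), (np.float64(83.0), 129), (np.float64(84.0), 134), (np.float64(85.0), 134), (np.float64(86.0), 133), (np.float64(87.0), 133), (np.float64(88.0), 131), (np.float64(89.0), 135), (np.float64(90.0), 148), (np.float64(91.0), 159), (np.float64(92.0), 162), (np.float64(93.0), 162), (np.float64(94.0), 160)]
```

Request:
servo_tool --deltas '[{"x":0,"y":0,"z":0,"rx":0,"ry":0,"rz":0.14,"gripper":-1},{"x":0,"y":0,"z":0,"rx":0,"ry":0,"rz":0.28,"gripper":-1},{"x":0,"y":0,"z":0,"rx":0,"ry":0,"rz":0.42,"gripper":-1},{"x":0,"y":0,"z":0,"rx":0,"ry":0,"rz":0.56,"gripper":-1},{"x":0,"y":0,"z":0,"rx":0,"ry":0,"rz":0.7,"gripper":-1},{"x":0,"y":0,"z":0,"rx":0,"ry":0,"rz":0.84,"gripper":-1},{"x":0,"y":0,"z":0,"rx":0,"ry":0,"rz":0.98,"gripper":-1},{"x":0,"y":0,"z":0,"rx":0,"ry":0,"rz":1.12,"gripper":-1},{"x":0,"y":0,"z":0,"rx":0,"ry":0,"rz":1.26,"gripper":-1},{"x":0,"y":0,"z":0,"rx":0,"ry":0,"rz":1.3,"gripper":-1}]'

```text
clock: 12.85
eef_pos: [471.1, 58.9, 79.4]
tcp_rot: [3.141, 0.001, 0.205]
contact_force: [-5.9, -7.0, 9.8]
opening: 0.408
grasp_force: 39.1
```

```bash
cat > gen.py <<'E'
from h import *
from scipy.signal import find_peaks
def gp(n,img,org,rad=10.7,x0=35,x1=100):
    # profile along barrel generators facing the camera n
    c,q=np.cos(1.459),np.sin(1.459);ax=np.array([c,q,0]);o=np.array([*org,52.])
    v=C[n]["eye"]-o;v-=ax*(v@ax);v/=np.linalg.norm(v);w=np.cross(ax,v)
    xs=np.arange(x0,x1,.25);g=cv2.cvtColor(img,cv2.COLOR_BGR2GRAY).astype(np.float32);acc=[]
    for t in np.radians(np.arange(-20,21,5)):
        uv=proj(n,o+np.outer(xs,ax)+rad*(v*np.cos(t)+w*np.sin(t))).astype(np.float32)
        acc.append(cv2.remap(g,uv[:,:1],uv[:,1:],cv2.INTER_CUBIC)[:,0])
    return xs,np.mean(acc,0)
O={"side":(534.4,68.3),"top":(535,65.3)}
if __name__=="__main__":
    import sys
    for f in sys.argv[1:]:
        n="side" if "/S" in f else "top"
        xs,v=gp(n,cv2.imread(f),O[n]);print(f," ".join(f"{int(x)}:{int(y)}" for x,y in zip(xs[::4],v[::4])))
E
python3 gen.py pics/S6.png pics/T6.png
python3 - <<'E'
from h import *
s=r.sense();print(s["eef_pos"],s["tcp_rot"],s["contact_force"],s["wrist_torque"],s["qpos"][5])
E
```

```text
pics/S6.png 35:159 36:170 37:179 38:183 39:185 40:183 41:181 42:180 43:180 44:181 45:183 46:183 47:183 48:181 49:176 50:174 51:176 52:178 53:171 54:149 55:115 56:85 57:69 58:64 59:66 60:68 61:69 62:70 63:69 64:66 65:62 66:60 67:65 68:82 69:104 70:121 71:130 72:132 73:130 74:114 75:86 76:66 77:73 78:88 79:90 80:83 81:81 82:95 83:114 84:126 85:130 86:131 87:131 88:132 89:132 90:137 91:150 92:160 93:162 94:160 95:159 96:155 97:143 98:133 99:140
pics/T6.png 35:76 36:76 37:76 38:76 39:77 40:82 41:90 42:104 43:119 44:135 45:145 46:151 47:157 48:159 49:161 50:162 51:162 52:161 53:161 54:161 55:162 56:161 57:161 58:161 59:161 60:161 61:161 62:162 63:161 64:161 65:161 66:161 67:161 68:161 69:160 70:161 71:161 72:161 73:161 74:160 75:160 76:161 77:161 78:161 79:161 80:161 81:161 82:161 83:160 84:161 85:161 86:161 87:160 88:157 89:154 90:147 91:139 92:132 93:130 94:132 95:132 96:133 97:133 98:133 99:133
[471.08459372  58.90239559  79.40419651] [3.14061342e+00 1.01946045e-03 2.04758142e-01] [-5.87238323 -7.01077566  9.8488264 ] [-0.8804925   0.98674676 -0.04977387] 1.4891566349614698
```

Request:
servo_tool --deltas '[{"x":0,"y":0,"z":0,"rx":0,"ry":0,"rz":0.14,"gripper":-1},{"x":0,"y":0,"z":0,"rx":0,"ry":0,"rz":0.28,"gripper":-1},{"x":0,"y":0,"z":0,"rx":0,"ry":0,"rz":0.42,"gripper":-1},{"x":0,"y":0,"z":0,"rx":0,"ry":0,"rz":0.56,"gripper":-1},{"x":0,"y":0,"z":0,"rx":0,"ry":0,"rz":0.7,"gripper":-1},{"x":0,"y":0,"z":0,"rx":0,"ry":0,"rz":0.84,"gripper":-1},{"x":0,"y":0,"z":0,"rx":0,"ry":0,"rz":0.98,"gripper":-1},{"x":0,"y":0,"z":0,"rx":0,"ry":0,"rz":1.12,"gripper":-1},{"x":0,"y":0,"z":0,"rx":0,"ry":0,"rz":1.26,"gripper":-1},{"x":0,"y":0,"z":0,"rx":0,"ry":0,"rz":1.3,"gripper":-1}]'

```text
clock: 13.85
eef_pos: [471.4, 58.5, 79.4]
tcp_rot: [-3.141, 0.002, 1.505]
contact_force: [-4.2, -9.6, 8.7]
opening: 0.405
grasp_force: 39.1
```

```bash
cat > st.py <<'E'
import sys
from gen import *
k=sys.argv[1]
S=r.grab_frame("side");cv2.imwrite(f"pics/S{k}.png",S)
s=r.sense();print("yaw",s["tcp_rot"][2],s["contact_force"],s["wrist_torque"],"q6",s["qpos"][5])
xs,v=gp("side",S,O["side"]);print(" ".join(f"{x}:{int(y)}" for x,y in zip(xs[60:200:2],v[60:200:2])))
m=(xs>48)&(xs<75);i=np.where(m&(v<121))[0][0];print("rear edge",xs[i-1]+.25*(v[i-1]-121)/(v[i-1]-v[i]))
E
python3 st.py 7
```

```text
yaw 1.5050879031556486 [-4.54029368 -9.32143689  7.52406725] [-1.56615793  0.96891405  0.03041188] q6 0.18923457349296122
50.0:168 50.5:168 51.0:170 51.5:173 52.0:175 52.5:177 53.0:178 53.5:178 54.0:178 54.5:177 55.0:175 55.5:172 56.0:166 56.5:156 57.0:143 57.5:128 58.0:111 58.5:96 59.0:84 59.5:75 60.0:69 60.5:67 61.0:67 61.5:67 62.0:68 62.5:68 63.0:67 63.5:66 64.0:65 64.5:64 65.0:62 65.5:61 66.0:61 66.5:61 67.0:63 67.5:64 68.0:65 68.5:65 69.0:64 69.5:64 70.0:65 70.5:69 71.0:76 71.5:86 72.0:96 72.5:106 73.0:112 73.5:112 74.0:107 74.5:96 75.0:83 75.5:70 76.0:64 76.5:64 77.0:71 77.5:79 78.0:86 78.5:89 79.0:87 79.5:84 80.0:80 80.5:78 81.0:80 81.5:85 82.0:93 82.5:102 83.0:111 83.5:118 84.0:123 84.5:125
rear edge 57.72129788994789
```

Request:
servo_tool --deltas '[{"x":0,"y":0,"z":0,"rx":0,"ry":0,"rz":0.1,"gripper":-1},{"x":0,"y":0,"z":0,"rx":0,"ry":0,"rz":0.2,"gripper":-1},{"x":0,"y":0,"z":0,"rx":0,"ry":0,"rz":0.3,"gripper":-1},{"x":0,"y":0,"z":0,"rx":0,"ry":0,"rz":0.4,"gripper":-1},{"x":0,"y":0,"z":0,"rx":0,"ry":0,"rz":0.5,"gripper":-1},{"x":0,"y":0,"z":0,"rx":0,"ry":0,"rz":0.6,"gripper":-1},{"x":0,"y":0,"z":0,"rx":0,"ry":0,"rz":0.7,"gripper":-1},{"x":0,"y":0,"z":0,"rx":0,"ry":0,"rz":0.8,"gripper":-1},{"x":0,"y":0,"z":0,"rx":0,"ry":0,"rz":0.8,"gripper":-1}]'

```text
clock: 14.8
eef_pos: [471.8, 58.5, 79.5]
tcp_rot: [-3.141, 0.002, 2.304]
contact_force: [-3.4, -9.5, 7.6]
opening: 0.406
grasp_force: 39.1
```

```bash
python3 st.py 8
```

```text
yaw 2.301201272652976 [-2.92583061 -9.32371455  6.45034215] [-1.69183249  0.7003088   0.04401596] q6 -0.606666023811545
50.0:170 50.5:171 51.0:173 51.5:175 52.0:177 52.5:178 53.0:179 53.5:179 54.0:179 54.5:179 55.0:177 55.5:176 56.0:173 56.5:170 57.0:167 57.5:165 58.0:165 58.5:167 59.0:170 59.5:173 60.0:174 60.5:173 61.0:169 61.5:160 62.0:148 62.5:132 63.0:115 63.5:99 64.0:85 64.5:74 65.0:66 65.5:62 66.0:61 66.5:62 67.0:63 67.5:65 68.0:66 68.5:67 69.0:68 69.5:68 70.0:69 70.5:69 71.0:69 71.5:68 72.0:68 72.5:66 73.0:64 73.5:61 74.0:55 74.5:49 75.0:44 75.5:43 76.0:47 76.5:57 77.0:69 77.5:80 78.0:87 78.5:90 79.0:88 79.5:85 80.0:80 80.5:78 81.0:79 81.5:85 82.0:93 82.5:102 83.0:111 83.5:118 84.0:123 84.5:126
rear edge 62.85138127207756
```

Request:
servo_tool --deltas '[{"x":0,"y":0,"z":0,"rx":0,"ry":0,"rz":0,"gripper":-0.1},{"x":0,"y":0,"z":0,"rx":0,"ry":0,"rz":0,"gripper":0.4},{"x":0,"y":0,"z":0,"rx":0,"ry":0,"rz":0,"gripper":0.8},{"x":0,"y":0,"z":30,"rx":0,"ry":0,"rz":0,"gripper":1},{"x":0,"y":0,"z":75,"rx":0,"ry":0,"rz":0,"gripper":1},{"x":-10,"y":-40,"z":90,"rx":0,"ry":0,"rz":0,"gripper":1},{"x":-20,"y":-88,"z":90,"rx":0,"ry":0,"rz":0,"gripper":1},{"x":-30,"y":-136,"z":90,"rx":0,"ry":0,"rz":0,"gripper":1},{"x":-40,"y":-184,"z":90,"rx":0,"ry":0,"rz":0,"gripper":1},{"x":-50,"y":-232,"z":90,"rx":0,"ry":0,"rz":0,"gripper":1}]'

```text
clock: 15.85
eef_pos: [421.5, -173.9, 168.7]
tcp_rot: [3.141, 0.001, 2.299]
contact_force: [1.3, -0.9, -0.7]
opening: 1.002
grasp_force: 0.0
```

Request:
servo_tool --deltas '[{"x":-15,"y":-45,"z":0,"rx":0,"ry":0,"rz":0,"gripper":1},{"x":-30,"y":-90,"z":0,"rx":0,"ry":0,"rz":0,"gripper":1},{"x":-30,"y":-90,"z":0,"rx":0,"ry":0,"rz":0,"gripper":1}]'

```text
clock: 16.15
eef_pos: [390.6, -266.9, 168.6]
tcp_rot: [-3.141, 0.002, 2.294]
contact_force: [0.4, 0.4, -0.5]
opening: 1.003
grasp_force: 0.0
```

```bash
python3 st.py 9; python3 - <<'E'
from h import *
T=r.grab_frame("top");cv2.imwrite("pics/T9.png",T);S=cv2.imread("pics/S9.png")
z=lambda im,x,y,w,h,f:cv2.convertScaleAbs(cv2.resize(im[y:y+h,x:x+w],None,fx=f,fy=f,interpolation=cv2.INTER_CUBIC),alpha=1.5,beta=-40)
a=z(S,175,255,80,60,10)[:, :800]  
b=z(T,175,180,65,45,8)
m=np.zeros((600,800,3),np.uint8);m[:600,:400]=cv2.resize(a[100:550,150:450],(400,600));m[:360,400:]=b[:,:400]
cv2.imwrite("pics/m9.png",m)
E
python3 gen.py pics/T9.png
```

```text
yaw 2.2943245195448205 [-0.43233346  1.07297504 -0.49975971] [ 0.07008893 -0.04818179  0.00030044] q6 -1.3214813911947414
50.0:169 50.5:169 51.0:172 51.5:174 52.0:176 52.5:177 53.0:178 53.5:178 54.0:178 54.5:178 55.0:177 55.5:175 56.0:172 56.5:169 57.0:166 57.5:164 58.0:164 58.5:167 59.0:170 59.5:173 60.0:174 60.5:173 61.0:169 61.5:160 62.0:148 62.5:132 63.0:115 63.5:99 64.0:85 64.5:73 65.0:66 65.5:62 66.0:61 66.5:62 67.0:63 67.5:65 68.0:66 68.5:67 69.0:67 69.5:67 70.0:67 70.5:68 71.0:68 71.5:68 72.0:68 72.5:67 73.0:65 73.5:61 74.0:56 74.5:50 75.0:45 75.5:43 76.0:47 76.5:56 77.0:68 77.5:79 78.0:87 78.5:90 79.0:88 79.5:84 80.0:80 80.5:78 81.0:79 81.5:85 82.0:93 82.5:101 83.0:111 83.5:118 84.0:123 84.5:126
rear edge 62.85184232145548
pics/T9.png 35:152 36:162 37:173 38:176 39:175 40:172 41:166 42:165 43:170 44:177 45:181 46:180 47:177 48:171 49:161 50:152 51:152 52:162 53:173 54:176 55:175 56:170 57:162 58:151 59:143 60:127 61:105 62:85 63:74 64:72 65:68 66:66 67:66 68:68 69:73 70:78 71:83 72:90 73:95 74:91 75:77 76:69 77:76 78:94 79:114 80:129 81:137 82:134 83:133 84:141 85:148 86:151 87:149 88:142 89:134 90:124 91:118 92:117 93:118 94:119 95:118 96:115 97:111 98:107 99:107
```

View pics/m9.png

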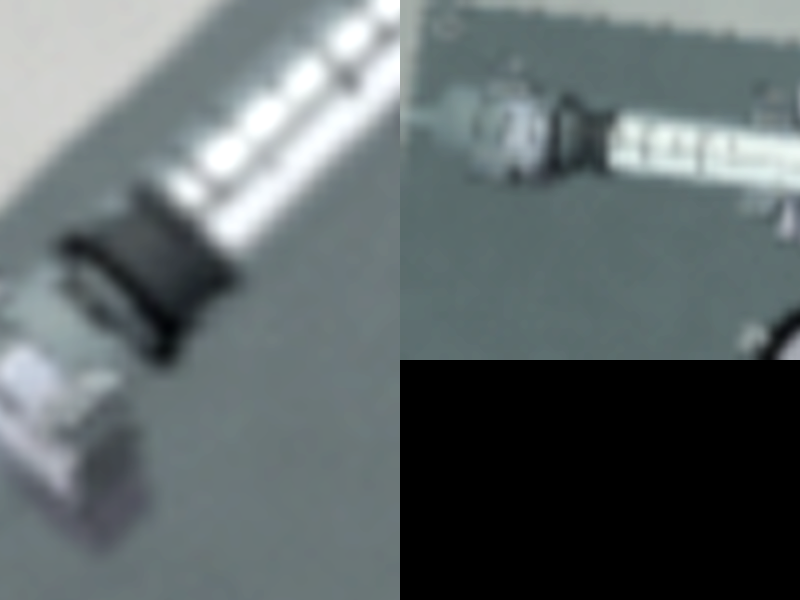

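Request:
servo_tool --deltas '[{"x":12,"y":47,"z":0,"rx":0,"ry":0,"rz":0,"gripper":1},{"x":24,"y":94,"z":0,"rx":0,"ry":0,"rz":0,"gripper":1},{"x":36,"y":141,"z":0,"rx":0,"ry":0,"rz":0,"gripper":1},{"x":48,"y":188,"z":0,"rx":0,"ry":0,"rz":0,"gripper":1},{"x":60,"y":235,"z":0,"rx":0,"ry":0,"rz":0,"gripper":1},{"x":72,"y":282,"z":0,"rx":0,"ry":0,"rz":0,"gripper":1},{"x":80,"y":322,"z":0,"rx":0,"ry":0,"rz":0,"gripper":1},{"x":80,"y":322,"z":0,"rx":0,"ry":0,"rz":0,"gripper":1},{"x":80,"y":322,"z":0,"rx":0,"ry":0,"rz":0,"gripper":1}]'

```text
clock: 17.15
eef_pos: [471.2, 61.8, 168.1]
tcp_rot: [-3.141, -0.0, 2.303]
contact_force: [0.6, -0.6, -0.6]
opening: 1.002
grasp_force: 0.0
```

Request:
servo_tool --deltas '[{"x":0,"y":0,"z":-45,"rx":0,"ry":0,"rz":0,"gripper":1},{"x":0,"y":0,"z":-80,"rx":0,"ry":0,"rz":0,"gripper":1},{"x":0,"y":0,"z":-90,"rx":0,"ry":0,"rz":0,"gripper":1},{"x":0,"y":0,"z":-90,"rx":0,"ry":0,"rz":0,"gripper":0},{"x":0,"y":0,"z":-90,"rx":0,"ry":0,"rz":0,"gripper":-1},{"x":0,"y":0,"z":-90,"rx":0,"ry":0,"rz":0,"gripper":-1},{"x":0,"y":0,"z":-90,"rx":0,"ry":0,"rz":0,"gripper":-1},{"x":0,"y":0,"z":-90,"rx":0,"ry":0,"rz":0,"gripper":-1}]'

```text
clock: 17.95
eef_pos: [471.8, 58.9, 79.7]
tcp_rot: [-3.141, 0.001, 2.299]
contact_force: [-5.7, -6.9, 10.1]
opening: 0.402
grasp_force: 38.8
```

Request:
servo_tool --deltas '[{"x":0,"y":0,"z":0,"rx":0,"ry":0,"rz":0.08,"gripper":-1},{"x":0,"y":0,"z":0,"rx":0,"ry":0,"rz":0.16,"gripper":-1},{"x":0,"y":0,"z":0,"rx":0,"ry":0,"rz":0.24,"gripper":-1},{"x":0,"y":0,"z":0,"rx":0,"ry":0,"rz":0.32,"gripper":-1},{"x":0,"y":0,"z":0,"rx":0,"ry":0,"rz":0.4,"gripper":-1},{"x":0,"y":0,"z":0,"rx":0,"ry":0,"rz":0.4,"gripper":-1}]'

```text
clock: 18.55
eef_pos: [471.8, 58.9, 79.7]
tcp_rot: [-3.141, 0.001, 2.702]
contact_force: [-5.1, -6.1, 10.0]
opening: 0.4
grasp_force: 38.8
```

```bash
python3 st.py A
```

```text
yaw 2.6999139294108216 [-4.5248172  -6.26455117 10.14035128] [-0.85257624  0.77818998 -0.0091026 ] q6 -1.0060711873764652
50.0:169 50.5:170 51.0:172 51.5:174 52.0:176 52.5:178 53.0:179 53.5:179 54.0:179 54.5:178 55.0:177 55.5:175 56.0:172 56.5:169 57.0:166 57.5:165 58.0:165 58.5:167 59.0:170 59.5:173 60.0:175 60.5:177 61.0:178 61.5:179 62.0:179 62.5:177 63.0:173 63.5:165 64.0:154 64.5:140 65.0:122 65.5:104 66.0:88 66.5:77 67.0:70 67.5:67 68.0:67 68.5:67 69.0:68 69.5:68 70.0:68 70.5:68 71.0:68 71.5:68 72.0:68 72.5:67 73.0:66 73.5:64 74.0:59 74.5:53 75.0:46 75.5:39 76.0:36 76.5:37 77.0:41 77.5:47 78.0:53 78.5:59 79.0:63 79.5:66 80.0:68 80.5:70 81.0:75 81.5:82 82.0:92 82.5:102 83.0:111 83.5:119 84.0:124 84.5:126
rear edge 65.04077525809407
```

Request:
servo_tool --deltas '[{"x":0,"y":0,"z":0,"rx":0,"ry":0,"rz":0.04,"gripper":-1},{"x":0,"y":0,"z":0,"rx":0,"ry":0,"rz":0.08,"gripper":-1},{"x":0,"y":0,"z":0,"rx":0,"ry":0,"rz":0.08,"gripper":-1},{"x":0,"y":0,"z":0,"rx":0,"ry":0,"rz":0.08,"gripper":0},{"x":0,"y":0,"z":0,"rx":0,"ry":0,"rz":0.08,"gripper":0.7},{"x":0,"y":0,"z":10,"rx":0,"ry":0,"rz":0.08,"gripper":1},{"x":0,"y":0,"z":55,"rx":0,"ry":0,"rz":0.08,"gripper":1},{"x":0,"y":0,"z":95,"rx":0,"ry":0,"rz":0.08,"gripper":1}]'

```text
clock: 19.4
eef_pos: [471.4, 59.8, 174.9]
tcp_rot: [-3.141, -0.001, 2.779]
contact_force: [0.8, 1.0, 0.0]
opening: 1.001
grasp_force: 0.0
```

Request:
servo_tool --deltas '[{"x":-10,"y":-47,"z":0,"rx":0,"ry":0,"rz":0,"gripper":1},{"x":-22,"y":-94,"z":0,"rx":0,"ry":0,"rz":0,"gripper":1},{"x":-34,"y":-141,"z":0,"rx":0,"ry":0,"rz":0,"gripper":1},{"x":-46,"y":-188,"z":0,"rx":0,"ry":0,"rz":0,"gripper":1},{"x":-58,"y":-235,"z":0,"rx":0,"ry":0,"rz":0,"gripper":1},{"x":-70,"y":-282,"z":0,"rx":0,"ry":0,"rz":0,"gripper":1},{"x":-80,"y":-322,"z":0,"rx":0,"ry":0,"rz":0,"gripper":1},{"x":-80,"y":-322,"z":0,"rx":0,"ry":0,"rz":0,"gripper":1}]'

```text
clock: 20.2
eef_pos: [391.3, -266.6, 174.4]
tcp_rot: [-3.14, 0.002, 2.775]
contact_force: [-0.5, 0.6, 1.4]
opening: 1.004
grasp_force: 0.0
```

```bash
python3 st.py B; python3 - <<'E'
from h import *
T=r.grab_frame("top");cv2.imwrite("pics/TB.png",T);S=cv2.imread("pics/SB.png")
z=lambda im,x,y,w,h,f:cv2.convertScaleAbs(cv2.resize(im[y:y+h,x:x+w],None,fx=f,fy=f,interpolation=cv2.INTER_CUBIC),alpha=1.5,beta=-40)
a=z(S,165,225,130,90,6)[:,:780]
b=z(T,180,185,40,30,8)
m=np.zeros((600,800,3),np.uint8);m[:540,:780]=a;m[360:600,480:800]=b
cv2.imwrite("pics/mB.png",m)
E
python3 gen.py pics/TB.png
```

```text
yaw 2.7747840715209917 [-0.73442837 -0.940269   -0.32084263] [ 0.01765012 -0.02742584  0.01659608] q6 -1.8011170008877484
50.0:167 50.5:168 51.0:171 51.5:173 52.0:175 52.5:177 53.0:178 53.5:178 54.0:178 54.5:177 55.0:176 55.5:174 56.0:171 56.5:168 57.0:165 57.5:163 58.0:164 58.5:166 59.0:169 59.5:172 60.0:174 60.5:176 61.0:177 61.5:178 62.0:178 62.5:176 63.0:172 63.5:166 64.0:157 64.5:144 65.0:128 65.5:111 66.0:95 66.5:82 67.0:73 67.5:68 68.0:66 68.5:66 69.0:67 69.5:67 70.0:68 70.5:68 71.0:68 71.5:68 72.0:68 72.5:68 73.0:67 73.5:64 74.0:59 74.5:53 75.0:46 75.5:40 76.0:36 76.5:36 77.0:40 77.5:45 78.0:51 78.5:56 79.0:61 79.5:64 80.0:66 80.5:69 81.0:74 81.5:82 82.0:92 82.5:101 83.0:111 83.5:118 84.0:123 84.5:126
rear edge 65.21078790724277
pics/TB.png 35:151 36:162 37:173 38:177 39:175 40:171 41:166 42:165 43:170 44:177 45:181 46:180 47:177 48:171 49:162 50:153 51:152 52:162 53:173 54:176 55:174 56:170 57:165 58:163 59:168 60:171 61:168 62:154 63:127 64:100 65:78 66:70 67:67 68:69 69:73 70:74 71:73 72:72 73:70 74:66 75:60 76:61 77:75 78:94 79:116 80:130 81:137 82:134 83:133 84:141 85:149 86:151 87:149 88:142 89:134 90:124 91:118 92:117 93:118 94:119 95:118 96:115 97:111 98:107 99:107
```

View pics/mB.png

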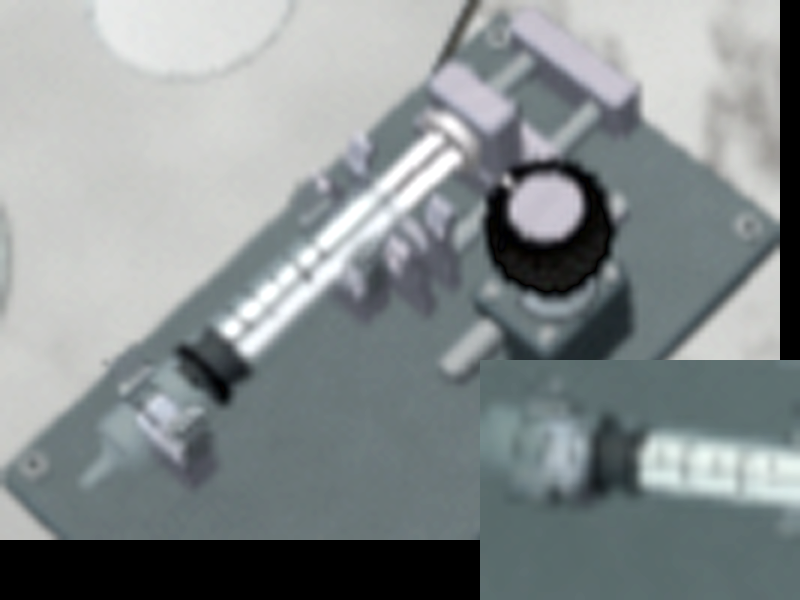

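```bash
python3 - <<'E'
from gen import *
from scipy.ndimage import gaussian_filter1d as gf
x=np.arange(35,100,.25);m=(x>66)&(x<81)
Y=[gp("top",cv2.imread(f),O["top"])[1] for f in("pics/T9.png","pics/TB.png")]
X=np.arange(35,100,.05)
sg=lambda e:1/(1+np.exp(-(X-e)/.05))
def mod(s,b,sig,bg,se,ba,ar,sep):
    v=np.full_like(X,bg); arc=sg(b-sep-1.25)-sg(b-sep+1.25); v=v-(bg-ar)*arc
    v=v*sg(s)+se*(1-sg(s)); bd=sg(b-1.25)-sg(b+1.25); v=v*(1-bd)+ba*bd
    return np.interp(x,X,gf(v,sig/.05))
for sep in(4.5,5.3):
  for d in(2.4,2.7,2.9):
    f=lambda p:np.concatenate([(mod(p[0]+k*d,*p[1:7],sep)-y)[m] for k,y in enumerate(Y)])
    o=least_squares(f,[73,76,1.4,135,67,40,100],bounds=([69,74,.7,120,50,0,20],[75.5,78,2.5,150,80,90,140]))
    print(sep,d,o.x.round(2),"rms",np.sqrt(2*o.cost/len(o.fun)).round(2),"s-b end",(o.x[0]+d-o.x[1]).round(2))
E
```

```text
4.5 2.4 [ 71.71  76.19   1.82 140.57  70.04   5.86  98.92] rms 1.68 s-b end -2.08
4.5 2.7 [ 71.45  76.2    1.8  140.3   70.04   7.2   93.  ] rms 1.69 s-b end -2.06
4.5 2.9 [ 71.27  76.21   1.79 140.12  70.04   8.05  90.18] rms 1.7 s-b end -2.04
5.3 2.4 [ 71.57  76.16   1.88 141.58  69.98   0.33  37.91] rms 1.66 s-b end -2.19
5.3 2.7 [ 72.71  76.19   1.62 134.18  72.43  26.3  140.  ] rms 3.09 s-b end -0.79
5.3 2.9 [ 72.71  76.2    1.62 134.18  72.43  26.3  140.  ] rms 3.09 s-b end -0.59<stdin>:6: RuntimeWarning: overflow encountered in exp
```

Request:
servo_tool --deltas '[{"x":12,"y":47,"z":0,"rx":0,"ry":0,"rz":0,"gripper":1},{"x":24,"y":94,"z":0,"rx":0,"ry":0,"rz":0,"gripper":1},{"x":36,"y":141,"z":0,"rx":0,"ry":0,"rz":0,"gripper":1},{"x":48,"y":188,"z":0,"rx":0,"ry":0,"rz":0,"gripper":1},{"x":60,"y":235,"z":0,"rx":0,"ry":0,"rz":0,"gripper":1},{"x":72,"y":282,"z":0,"rx":0,"ry":0,"rz":0,"gripper":1},{"x":80,"y":322,"z":0,"rx":0,"ry":0,"rz":0,"gripper":1},{"x":80,"y":322,"z":0,"rx":0,"ry":0,"rz":0,"gripper":1},{"x":80,"y":322,"z":0,"rx":0,"ry":0,"rz":0,"gripper":1},{"x":80,"y":322,"z":0,"rx":0,"ry":0,"rz":0,"gripper":1}]'

```text
clock: 21.3
eef_pos: [471.1, 59.8, 173.2]
tcp_rot: [-3.141, -0.0, 2.78]
contact_force: [0.2, 0.3, 0.0]
opening: 1.0
grasp_force: 0.0
```

Request:
servo_tool --deltas '[{"x":0,"y":0,"z":-45,"rx":0,"ry":0,"rz":0,"gripper":1},{"x":0,"y":0,"z":-85,"rx":0,"ry":0,"rz":0,"gripper":1},{"x":0,"y":0,"z":-95,"rx":0,"ry":0,"rz":0,"gripper":1},{"x":0,"y":0,"z":-95,"rx":0,"ry":0,"rz":0,"gripper":0},{"x":0,"y":0,"z":-95,"rx":0,"ry":0,"rz":0,"gripper":-1},{"x":0,"y":0,"z":-95,"rx":0,"ry":0,"rz":0,"gripper":-1},{"x":0,"y":0,"z":-95,"rx":0,"ry":0,"rz":0,"gripper":-1},{"x":0,"y":0,"z":-95,"rx":0,"ry":0,"rz":0,"gripper":-1}]'

```text
clock: 22.1
eef_pos: [472.6, 58.5, 80.3]
tcp_rot: [-3.14, 0.003, 2.78]
contact_force: [-4.1, -9.6, 13.9]
opening: 0.401
grasp_force: 38.3
```

Request:
servo_tool --deltas '[{"x":0,"y":0,"z":0,"rx":0,"ry":0,"rz":0.05,"gripper":-1},{"x":0,"y":0,"z":0,"rx":0,"ry":0,"rz":0.1,"gripper":-1},{"x":0,"y":0,"z":0,"rx":0,"ry":0,"rz":0.13,"gripper":-1},{"x":0,"y":0,"z":0,"rx":0,"ry":0,"rz":0.13,"gripper":-1},{"x":0,"y":0,"z":0,"rx":0,"ry":0,"rz":0.13,"gripper":-1}]'

```text
clock: 22.6
eef_pos: [472.7, 58.6, 80.3]
tcp_rot: [-3.14, 0.003, 2.91]
contact_force: [-3.1, -8.7, 13.5]
opening: 0.399
grasp_force: 38.4
```

```bash
python3 st.py D
```

```text
yaw 2.9099217129354606 [-3.44480414 -9.14921164 13.7412038 ] [-1.65351236  0.64749553 -0.01639768] q6 -1.2153654212629554
50.0:169 50.5:169 51.0:172 51.5:174 52.0:176 52.5:177 53.0:178 53.5:178 54.0:178 54.5:177 55.0:176 55.5:174 56.0:172 56.5:169 57.0:166 57.5:164 58.0:164 58.5:166 59.0:169 59.5:172 60.0:174 60.5:176 61.0:178 61.5:179 62.0:179 62.5:178 63.0:176 63.5:173 64.0:168 64.5:161 65.0:150 65.5:136 66.0:121 66.5:105 67.0:92 67.5:81 68.0:74 68.5:70 69.0:68 69.5:67 70.0:67 70.5:68 71.0:68 71.5:68 72.0:68 72.5:68 73.0:66 73.5:63 74.0:58 74.5:52 75.0:45 75.5:39 76.0:36 76.5:36 77.0:39 77.5:45 78.0:51 78.5:57 79.0:61 79.5:63 80.0:65 80.5:68 81.0:74 81.5:81 82.0:91 82.5:101 83.0:110 83.5:118 84.0:123 84.5:126
rear edge 66.00048130805953
```

Request:
servo_tool --deltas '[{"x":0,"y":0,"z":0,"rx":0,"ry":0,"rz":0,"gripper":0},{"x":0,"y":0,"z":0,"rx":0,"ry":0,"rz":0,"gripper":0.7},{"x":0,"y":0,"z":10,"rx":0,"ry":0,"rz":0,"gripper":1},{"x":0,"y":0,"z":55,"rx":0,"ry":0,"rz":0,"gripper":1},{"x":0,"y":0,"z":95,"rx":0,"ry":0,"rz":0,"gripper":1},{"x":-20,"y":-45,"z":95,"rx":0,"ry":0,"rz":0,"gripper":1},{"x":-40,"y":-90,"z":95,"rx":0,"ry":0,"rz":0,"gripper":1},{"x":-60,"y":-135,"z":95,"rx":0,"ry":0,"rz":0,"gripper":1},{"x":-60,"y":-135,"z":95,"rx":0,"ry":0,"rz":0,"gripper":1},{"x":-60,"y":-135,"z":95,"rx":0,"ry":0,"rz":0,"gripper":1}]'

```text
clock: 23.65
eef_pos: [411.8, -76.1, 174.0]
tcp_rot: [3.141, 0.001, 2.906]
contact_force: [0.5, -0.4, -0.1]
opening: 1.001
grasp_force: 0.0
```

```bash
python3 st.py E | tail -1; python3 -c "
from rig import r
print(r.sign_off())"
```

```text
rear edge 65.95992882549763
the job is handed in; nothing more can be done
None
```

The syringe is pressed into both clips and bottomed out, the seal's front edge is on the black band by my measurement, and the job is handed in with the arm clear. My best image estimate puts the seal edge within about 1 mm of the band's middle, against a half-width of 1.25 mm. The two cameras did not agree closely on it, and sign-off gave no verdict.

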